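# Tuck the hanging rail under the lapped board of a display-panel jig and hold it down

### The arm

A 6-joint arm with a two-finger parallel gripper is mounted at the origin on the work surface. World frame = base frame: x ahead of the robot, y to its left, z up, the work surface at z = 0. Lengths are in m, angles in rad, forces in N, time in s.
With the tool pointing down it reaches from about 0.4 to 0.825 m from the base axis. Payload 7 kg.
Tool frame: the origin (TCP) lies on the centre line of the jaws, within the pads' length; the fingertips stand 8 mm ahead of it and the grasp point (between the pads) lies 11 mm behind it; z points along the fingers, y is the line along which they close (so a half turn about z gives the same grasp; the last joint's range is limited). The gripper opens to 85 mm and grips with 20 to 120 N. Pads are 22 mm wide; open, the fingers measure 114 mm over their backs; the gripper's body (76 mm by 85 mm) begins 54 mm behind the grasp point. The pads swing forward as they close: fully open they stand 13 mm farther back than shut.
Start: joints at [1.615, 0.359, 0.012, 0, -1.224, -0.288], TCP at [0.163, 0.655, 0.2] pointing down, gripper open.
Joint ranges: [-3.07, 3.07], [-1.43, 2.12], [-1.02, 1.25], [-3.03, 1.67], [-3.05, -0], [-3.03, 3.03]. Speed limits (rad/s): [2.39, 2.39, 3.01, 3.14, 3.14, 3.14].

### API

Orientations are given as a unit quaternion [w, x, y, z].
In Python, from rig import arm, viewer, close_job gives the robot as it stands.
- The arm moves only by the tool drive_tool, never from a script. Its argument "motion" is a list of rows, each an object with "hand": the opening, from 0 (shut) to 1 (fully open); "linear": the shift along the tool's x, y, z in units of 25 mm (1.0 is 25 mm), a list of three; "dr": the turn, a rotation vector about the tool's x, y, z in units of 10 degrees (1.0 is 10 degrees), a list of three. In form: [{"hand": hand, "linear": [x, y, z], "dr": [ax, ay, az]}, ...]. A call has 1 to 8 rows; each row shifts and turns the commanded pose from where the row before left it, along the tool's axes as they then stand; what a row does not reach is not made up. A row lasts 1/8 s, in which the tool goes at most 62.5 mm and 10.7 degrees, less where a joint would pass 70% of its speed; a pose out of reach is approached as far as the arm can. A call is refused whole if a number of a shift passes 1 or a number of a turn 1, either way. A call with a gripper value outside its range is refused whole. The fingers move at their own pace and stop on an object; "squeeze" is the grip in N (left out, the last holds). Time passes only in rows, so rows that do not move let the fingers close. It gives the time, the measured TCP pose, the force, the opening and the grip force at its end, in the units of the state.
- arm.observe(): the state, without advancing time (a new reading comes with each control period).
- viewer.camera(name): name is "scene" or "top" or "wrist"; returns (picture, depth): 420x560x3 uint8, red, green, blue; 420x560 float32, m along the optical axis (not along the pixel's ray), 0 where there is no reading.
- viewer.get_calibration(name): a dict with "fx", "fy", "cx", "cy" (pixels), "k1" (the pictures are not rectified: a ray, as slopes to the right and down, at radius r is drawn at 1 + k1 r^2 times it, then the intrinsics apply), "T" (4x4, takes a point from camera to world coordinates). Camera axes: x right, y down, z forward; pixel columns grow to the right and rows downward; lengths in m; the calibration is good to about 2 mm. A picture is of the moment at which its call begins: read the wrist's pose just before it. get_calibration takes no time and is no camera call; for the wrist camera it gives the pose at the moment of the call.
- close_job(): hands the job in; it is judged then, once.
The state is a dict: "time_s": time; "joint_positions": joint angles; "joint_velocities": joint speeds; "effort": joint torques, N m; "eef_pos": TCP position; "tool_rot": TCP orientation; "contact_force": force on the tool from outside, world axes, zero at the start; "moment": the same for the moment, N m; "width": opening from 0.0 (shut) to 1.0 (fully open); "grasp_force": force on a finger pad.
Only numpy, scipy, OpenCV 4.12 (cv2) and the standard library are available. Lean on these libraries where they do the work, as an engineer would, in place of code of your own. Each camera call takes 0.05 s, during which the arm holds its last target. There are 200 camera calls.

### The job

Throw the jig's toggle clamp back over centre so that it stays fully open, then pick up the aluminium hanging rail and tuck the front edge of its flat leaf under the lapped hinged board, at least 25 mm deep along its whole length, without lifting that board. Press the rail down flat on the base board with about 15 N and finish like that: the program ends with the gripper still holding the rail and pressing it down. Leave the stack of record sleeves, the tape roll and the paste jar where they are.

Things in the scene. Friction and masses are not known exactly. Their poses are not given: they have to be found in the camera images.
- bed: fixed plywood base board of the jig, 260 (x) x 300 (y) x 18 mm, flat on the table; origin at the centre of its underside, upper face 18 mm above it; x points from the robot's side towards the lapped board at the far side. Position and yaw (up to 0.25 rad) vary
- jig: fixed fittings on the bed; origin on the bed's upper face above its centre, axes as the bed's. Lap hinge line along y at x = 120 mm, 10 mm up. Clamp pivot at (0, -120, 37) mm on a steel bracket 44 x 44 mm, 48 mm high; the clamp swings in the plane x = 0. Clamp foot when shut: rubber, 20 mm across, on the bed at (0, -15) mm, in the rail's way
- lap_edge (a point): point on the bed's upper face below the middle of the lapped board's free front edge, at jig (30, 25, 0) mm, jig axes; x points in under the board. Board: y -100 to +100 mm, x 0 to 90 mm (hinge); slot below open to x = 84 mm and at both ends, 10 mm high; the front 11 mm flare up to a lip (underside 15, top 18 mm above the bed)
- lap (a joint): hinge angle of the grey lapped board (4 mm thick, 150 g, free hinge, held down only by its own weight): 0 = level as at the start, with a 10 mm slot between it and the bed; grows as its front edge is lifted (0.06 rad = about 5 mm at the edge), up to 0.8
- clamp (a joint): toggle clamp angle (arm and black handle one rigid piece, 220 g). 0 = shut, as at start: arm level along jig +y, 120 mm; handle up, 110 mm long, 16 mm thick, leaning 10 deg to jig -y. Push the handle's upper part to jig -y (under 2 N): past about 0.7 rad it falls over by itself to its stop at 1.3 = open, arm nearly upright, handle nearly level to -y
- clamp_handle (a point): centre of the rounded upper end of the clamp handle, 110 mm from the pivot; at start about 145 mm above the bed; (its axes turn with the clamp)
- rail: loose aluminium rail, 200 g: leaf 160 (y) x 90 (x) x 4 mm with a rib 10 mm thick (x), 160 mm long, along its back edge, top 40 mm above the underside. Origin on the underside below the rib's middle; x points to the leaf's front edge, 85 mm away. Starts flat on the table left of the jig, x roughly to world +x, yaw up to 0.45. Grip the rib's middle from above
- leaf_left (a point): left end of the leaf's front edge, at rail (85, 80, 2) mm
- leaf_right (a point): right end of the leaf's front edge, at rail (85, -80, 2) mm
- singles: bystander: stack of record sleeves, 178 x 178 x 40 mm, origin under its centre
- tape: bystander: roll of tape lying flat, 96 mm across, 24 mm high, origin under its centre
- paste: bystander: white paste jar, 60 mm across, 85 mm high, origin under its centre
Things that resemble listed ones, but are neither listed nor needed, are in the scene too. Several things have the shape of the rail; the one meant has the colours described above.

How it is judged:
On the way, in this order (a step that is already met when the one before it is completed fails the run):
1. the clamp is thrown fully back (joint above 1.15 rad) (value of joint clamp above 1.15 rad), for 0.2 s.
2. both ends of the leaf's front edge are at least 25 mm under the lapped board (x of each of leaf_left, leaf_right in the frame of lap_edge above 0.025 m and y of leaf_left in the frame of lap_edge below 0.105 m and y of leaf_right in the frame of lap_edge above -0.105 m and z of leaf_left in the frame of lap_edge between -0.002 and 0.012 m and z of leaf_right in the frame of lap_edge between -0.002 and 0.012 m), for 0.2 s.
At the end, for the whole second after the job is handed in: Clamp above 1.15 rad; leaf's front edge 25 mm or more under the lapped board at both ends, at most 5 mm past its ends, under 3 mm off the bed; rail still, level within 0.04 rad; lap below 0.03 rad; rail presses the bed with over 6 N, fingers on the rail with over 4 N (value of joint clamp above 1.15 rad and x of each of leaf_left, leaf_right in the frame of lap_edge above 0.025 m and y of leaf_left in the frame of lap_edge below 0.105 m and y of leaf_right in the frame of lap_edge above -0.105 m and z of each of leaf_left, leaf_right in the frame of lap_edge below 0.005 m and angle between rail's own z axis and vertical below 0.04 rad and value of joint lap below 0.03 rad and contact force between rail and bed above 6 N and contact force between the fingers and rail above 4 N and linear speed of rail below 0.02 m/s); the arm keeps its last pose, push and grip.
It fails at once if the lapped board is lifted by more than 0.06 rad (about 5 mm at its edge) (value of joint lap above 0.06 rad).
It fails at once if a bystander is moved by more than 30 mm (distance of any of singles, tape, paste from where it was at the start of the episode above 0.03 m).
It also fails if it takes over 54 s, if anything falls off the work surface, if the arm or the gripper's body presses on something with over 40 N, if the wrist force passes 120 N, or if a joint passes its speed limit or range.

## Working session

There is one attempt and no reset: what is moved stays moved. The work goes in short steps, Python scripts to look and compute and a tool call to move; the robot and the scene stay as the last step left them, time stands still between calls to the robot, and variables do not carry over. Pictures are saved under pics/ and viewed, at most 10 in all, crops included, and the job is handed in when it is done.

Besides the shell and the picture viewer there is one more tool, called by a JSON object that holds its "op" and its "data". drive_tool: Moves the arm, as the interface text tells. Its arguments: {"type":"object","properties":{"motion":{"type":"array","items":{"type":"object","properties":{"hand":{"type":"number"},"linear":{"type":"array","items":{"type":"number"}},"dr":{"type":"array","items":{"type":"number"}}}}},"squeeze":{"type":"number"}},"required":["motion"]}

```bash
mkdir -p pics; ls; cat > h.py <<'E'
import numpy as np, cv2, json
from rig import arm, viewer, close_job
def snap(n, tag):
    c=viewer.get_calibration(n); im,d=viewer.camera(n)
    np.savez(f'pics/{tag}.npz',im=im,d=d,**{k:np.array(v) for k,v in c.items()})
    cv2.imwrite(f'pics/{tag}.png',cv2.cvtColor(im,cv2.COLOR_RGB2BGR)); return im,d,c
def load(tag):
    z=np.load(f'pics/{tag}.npz'); c={k:z[k] for k in ['fx','fy','cx','cy','k1','T']}; return z['im'],z['d'],c
def slopes(c,uv):
    uv=np.atleast_2d(uv).astype(float)
    K=np.array([[c['fx'],0,c['cx']],[0,c['fy'],c['cy']],[0,0,1]],float)
    p=(uv-[c['cx'],c['cy']])/[c['fx'],c['fy']]; q=p.copy()
    for _ in range(20): q=p/(1+c['k1']*(q**2).sum(1,keepdims=True))
    return q
def plane(c,uv,z):
    q=slopes(c,uv); T=np.array(c['T']); r=np.c_[q,np.ones(len(q))]@T[:3,:3].T; o=T[:3,3]
    return o+r*((z-o[2])/r[:,2])[:,None]
def cloud(c,d):
    v,u=np.mgrid[:d.shape[0],:d.shape[1]]; q=slopes(c,np.c_[u.ravel(),v.ravel()])
    T=np.array(c['T']); P=np.c_[q,np.ones(len(q))]*d.ravel()[:,None]
    return (P@T[:3,:3].T+T[:3,3]).reshape(*d.shape,3)
E
python3 - <<'E'
from h import *
for n in ['scene','top']: 
    _,_,c=snap(n,n+'0'); print(n,{k:np.round(v,3).tolist() for k,v in c.items()})
print(arm.observe())
E
```

```text
pics
scene {'fx': 494.559, 'fy': 494.559, 'cx': 287.451, 'cy': 215.083, 'k1': 0.001, 'T': [[-0.132, 0.763, -0.633, 1.426], [0.991, 0.102, -0.084, 0.192], [0.001, -0.639, -0.77, 1.258], [0.0, 0.0, 0.0, 1.0]]}
top {'fx': 498.307, 'fy': 498.307, 'cx': 266.687, 'cy': 204.864, 'k1': -0.181, 'T': [[-0.003, -0.988, 0.151, 0.279], [-1.0, 0.006, 0.019, 0.055], [-0.019, -0.151, -0.988, 1.672], [0.0, 0.0, 0.0, 1.0]]}
{'time_s': 0.1, 'joint_positions': array([ 1.61510359e+00,  3.59287112e-01,  1.11423169e-02, -3.30697368e-04,
       -1.22410149e+00, -2.88099380e-01]), 'joint_velocities': array([-0.00078104, -0.00328251,  0.00209094,  0.00096204, -0.00081868,
       -0.00092886]), 'effort': array([-1.94206885e-03, -5.84766269e+01,  2.94108331e+01,  6.95455939e+00,
       -3.17893086e-03,  1.02025447e-05]), 'eef_pos': array([0.16284168, 0.65456106, 0.19926807]), 'tool_rot': array([ 7.40708863e-04,  9.92572750e-01, -1.21650261e-01, -3.33876227e-05]), 'contact_force': array([ 0.62530392,  0.01052494, -0.33503738]), 'moment': array([-0.01909626, -0.01459521, -0.06310799]), 'grasp_force': 0.0, 'width': 1.0033877017302033}
```

View pics/scene0.png

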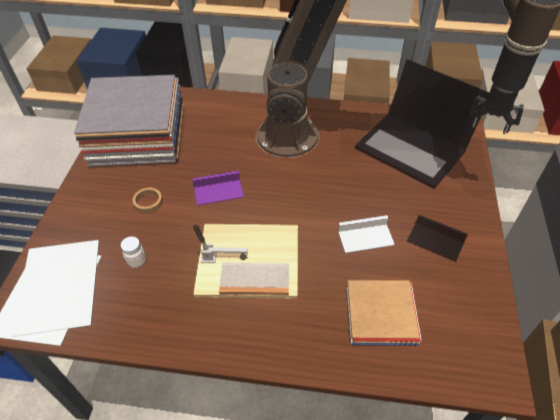

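View pics/top0.png

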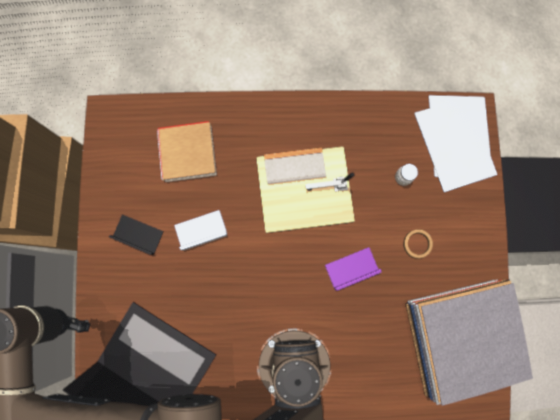

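The scene view shows the jig at about (247,260), with the clamp handle at (200,237). The white rail is at (366,235), and the purple and black ones are decoys. In the top view, the bed is at (305,190), the rail at (201,230) and the clamp handle tip at (348,178).

```bash
cat > m.py <<'E'
from h import *
def rect(c,mask,z):
    cn=max(cv2.findContours(mask.astype(np.uint8),cv2.RETR_EXTERNAL,cv2.CHAIN_APPROX_NONE)[0],key=cv2.contourArea)[:,0]
    P=plane(c,cn,z)[:,:2]; r=cv2.minAreaRect((P*1000).astype(np.float32)); return r
for n in ['top0','scene0']:
    im,d,c=load(n); hsv=cv2.cvtColor(im,cv2.COLOR_RGB2HSV); W=cloud(c,d); h,s,v=[hsv[...,i].astype(int) for i in range(3)]
    X,Y,Z=W[...,0],W[...,1],W[...,2]
    near=(X>.4)&(X<.95)
    bed=(h>20)&(h<36)&(s>40)&(v>140)&near
    print(n,'bed',rect(c,bed,.018), 'zmed',np.median(Z[bed]))
    rail=(s<40)&(v>140)&(Y>.15)&(Y<.5)&near
    print('rail',rail.sum(),rect(c,rail,.004))
    R=W[rail]; rib=R[R[:,2]>.03]; lf=R[R[:,2]<.012]
    for nm,q in (('rib',rib),('leaf',lf)):
        if len(q)>5: print(nm,len(q),q.mean(0).round(4), cv2.minAreaRect((q[:,:2]*1000).astype(np.float32)))
    dark=(v<60)&(Z>.1)&near&(abs(Y)<.3)
    print('handle',dark.sum(),W[dark].mean(0) if dark.any() else '', W[dark][W[dark][:,2].argmax()] if dark.any() else '')
E
python3 m.py
```

```text
top0 bed ((587.0699462890625, -42.62736511230469), (260.968505859375, 301.4541931152344), 6.677935600280762) zmed 0.018897176208971245
rail 1205 ((451.7754211425781, 311.8507080078125), (89.73592376708984, 163.68264770507812), 18.34444236755371)
rib 115 [0.4196 0.2773 0.0399] ((418.3863830566406, 281.1612243652344), (11.398183822631836, 121.9893798828125), 19.163700103759766)
leaf 1037 [0.4576 0.3131 0.0043] ((451.8639831542969, 312.36248779296875), (91.8100814819336, 163.9565887451172), 18.464231491088867)
handle 21 [ 0.59960902 -0.17271235  0.15298874] [ 0.60329782 -0.17653624  0.17186682]
scene0 bed ((588.9285278320312, -39.0152587890625), (256.5314636230469, 298.48126220703125), 6.9182820320129395) zmed 0.017632936709712665
rail 1408 ((437.9992370605469, 309.81390380859375), (119.92731475830078, 161.72064208984375), 18.40613555908203)
rib 167 [0.4204 0.2882 0.0377] ((417.3969421386719, 292.6930847167969), (15.986796379089355, 139.0196533203125), 18.22283935546875)
leaf 1101 [0.4553 0.3139 0.0041] ((441.8659362792969, 312.5065002441406), (117.42976379394531, 164.0483856201172), 15.52100944519043)
handle 0
```

{"op": "drive_tool", "data": {"motion": [{"hand":0,"linear":[0,-0.5,0],"dr":[0,0,1]},{"hand":0,"linear":[0,0,0],"dr":[0,0,1]},{"hand":0,"linear":[0,0,0],"dr":[0,0,1]},{"hand":0,"linear":[0,0,0],"dr":[0,0,1]},{"hand":0,"linear":[0,0,0],"dr":[0,0,1]},{"hand":0,"linear":[0,0,0],"dr":[0,0,1]},{"hand":0,"linear":[0,-1,0],"dr":[0,0,0.93]},{"hand":0,"linear":[0,-1,0],"dr":[0,0,0]}]}}

```text
time_s: 1.1
eef_pos: [0.2153, 0.6771, 0.1996]
tool_rot: [0.0, 0.748, -0.664, 0.0]
contact_force: [-0.3, 0.2, -0.1]
width: -0.002
grasp_force: 0.0
```

{"op": "drive_tool", "data": {"motion": [{"hand":0,"linear":[1,-1,0],"dr":[0,0,0]},{"hand":0,"linear":[1,-1,0],"dr":[0,0,0]},{"hand":0,"linear":[1,-1,0],"dr":[0,0,0]},{"hand":0,"linear":[1,-1,0],"dr":[0,0,0]},{"hand":0,"linear":[1,-1,0],"dr":[0,0,0]},{"hand":0,"linear":[1,-1,0],"dr":[0,0,0]},{"hand":0,"linear":[1,-1,0],"dr":[0,0,0]},{"hand":0,"linear":[1,-1,0],"dr":[0,0,0]}]}}

```text
time_s: 2.1
eef_pos: [0.4384, 0.5005, 0.1998]
tool_rot: [0.0, 0.749, -0.663, 0.0]
contact_force: [0.9, -0.5, -0.3]
width: 0.001
grasp_force: 0.0
```

{"op": "drive_tool", "data": {"motion": [{"hand":0,"linear":[1,-1,0],"dr":[0,0,0]},{"hand":0,"linear":[1,-1,0],"dr":[0,0,0]},{"hand":0,"linear":[1,-0.5,0],"dr":[0,0,0]},{"hand":0,"linear":[1,0,0],"dr":[0,0,0]},{"hand":0,"linear":[1,0,0],"dr":[0,0,0]},{"hand":0,"linear":[1,0,0],"dr":[0,0,0]},{"hand":0,"linear":[1,0,0],"dr":[0,0,0]},{"hand":0,"linear":[1,0,0],"dr":[0,0,0]}]}}

```text
time_s: 3.1
eef_pos: [0.5224, 0.309, 0.2004]
tool_rot: [-0.0, 0.748, -0.664, -0.0]
contact_force: [0.3, 0.2, -0.9]
width: 0.004
grasp_force: 0.0
```

{"op": "drive_tool", "data": {"motion": [{"hand":0,"linear":[1,0,0],"dr":[0,0,0]},{"hand":0,"linear":[1,0,0],"dr":[0,0,0]},{"hand":0,"linear":[1,0,0],"dr":[0,0,0]},{"hand":0,"linear":[1,0,0],"dr":[0,0,0]},{"hand":0,"linear":[1,0,0],"dr":[0,0,0]},{"hand":0,"linear":[1,0,0],"dr":[0,0,0]},{"hand":0,"linear":[1,0,0],"dr":[0,0,0]},{"hand":0,"linear":[1,0,0],"dr":[0,0,0]}]}}

```text
time_s: 4.1
eef_pos: [0.5459, 0.1102, 0.2001]
tool_rot: [-0.0, 0.747, -0.664, 0.0]
contact_force: [0.9, -0.4, 0.6]
width: 0.002
grasp_force: 0.0
```

{"op": "drive_tool", "data": {"motion": [{"hand":0,"linear":[1,0,0],"dr":[0,0,0]},{"hand":0,"linear":[1,0,0],"dr":[0,0,0]},{"hand":0,"linear":[0,0,0],"dr":[0,0,0]},{"hand":0,"linear":[0,0,0],"dr":[0,0,0]}]}}

```text
time_s: 4.6
eef_pos: [0.5517, 0.0619, 0.2001]
tool_rot: [-0.0, 0.747, -0.665, -0.0]
contact_force: [0.3, 0.7, -1.0]
width: -0.005
grasp_force: 0.0
```

```bash
python3 - <<'E'
from h import *
s=arm.observe(); print(s['eef_pos'],s['contact_force'])
snap('wrist','w1'); _,_,c=load('w1'); print(c['T'].round(3).tolist())
E
```

```text
[0.55171818 0.06191804 0.20009243] [ 0.30589174  0.65202487 -0.97444658]
[[-0.993, -0.112, -0.031, 0.56], [-0.116, 0.957, 0.266, -0.006], [-0.0, 0.267, -0.964, 0.374], [0.0, 0.0, 0.0, 1.0]]
```

View pics/w1.png

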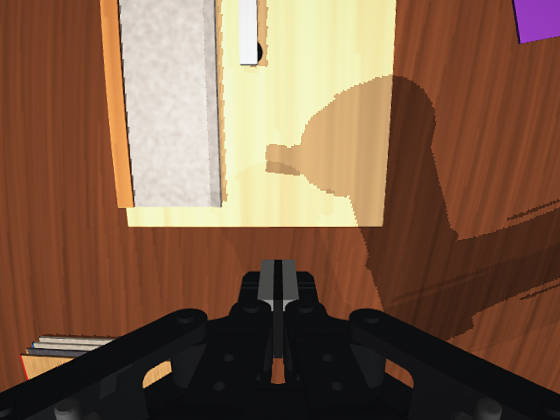

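The wrist view shows the bed's left edge running from (127,226) to (382,226). The lap board's left front corner is at (221,207), and the clamp foot is at (262,50).

```bash
python3 - <<'E'
from h import *
im,d,c=load('w1')
P=plane(c,[[127,226.5],[382.5,226.5],[396,2]],.018); print(P.round(4))
e=P[0]-P[1]; print(np.linalg.norm(e),np.degrees(np.arctan2(e[1],e[0])))
print('lip corner top', plane(c,[[221.5,207]],.036).round(4))
a=np.arctan2(e[1],e[0]); x=np.array([np.cos(a),np.sin(a)]); y=np.array([-x[1],x[0]])
ctr=(P[0,:2]+P[1,:2])/2-0.15*y; print('ctr',ctr, 'lip corner pred',ctr+x*.03+y*.125)
W=cloud(c,d); print(W[230:232,250].round(3),W[180,250].round(4), W[100,300].round(4))
E
```

```text
[[ 0.7001  0.1218  0.018 ]
 [ 0.4423  0.0916  0.018 ]
 [ 0.4667 -0.1167  0.018 ]]
0.2596000933155291 6.677697990969678
lip corner top [[0.6028 0.0853 0.036 ]]
ctr [ 0.58862197 -0.04229707] lip corner pred [0.60388293 0.08534345]
[[0.575 0.116 0.   ]
 [0.575 0.118 0.   ]] [0.5796 0.0602 0.0171] [ 0.5411 -0.02    0.0176]
```

{"op": "drive_tool", "data": {"motion": [{"hand":0,"linear":[1,-0.5,0],"dr":[0,0,0]},{"hand":0,"linear":[1,-0.45,0],"dr":[0,0,0]},{"hand":0,"linear":[1,0,0],"dr":[0,0,0]},{"hand":0,"linear":[1,0,0],"dr":[0,0,0]},{"hand":0,"linear":[1,0,0],"dr":[0,0,0]},{"hand":0,"linear":[1,0,0],"dr":[0,0,0]},{"hand":0,"linear":[1,0,0],"dr":[0,0,0]},{"hand":0,"linear":[0.5,0,0],"dr":[0,0,0]}]}}

```text
time_s: 5.65
eef_pos: [0.5974, -0.1215, 0.1999]
tool_rot: [0.0, 0.747, -0.664, -0.0]
contact_force: [-0.5, 0.1, -0.3]
width: -0.005
grasp_force: 0.0
```

{"op": "drive_tool", "data": {"motion": [{"hand":0,"linear":[0,0,1],"dr":[0,0,0]},{"hand":0,"linear":[0,0,1],"dr":[0,0,0]},{"hand":0,"linear":[0,0,1],"dr":[0,0,0]},{"hand":0,"linear":[0,0,0.15],"dr":[0,0,0]},{"hand":0,"linear":[0,0,0],"dr":[0,0,0]}]}}

```text
time_s: 6.28
eef_pos: [0.5977, -0.1208, 0.1219]
tool_rot: [-0.0, 0.748, -0.664, 0.0]
contact_force: [0.2, -1.1, 0.7]
width: -0.001
grasp_force: 0.0
```

{"op": "drive_tool", "data": {"motion": [{"hand":0,"linear":[0.5,0,0],"dr":[0,0,0]},{"hand":0,"linear":[0.5,0,0],"dr":[0,0,0]},{"hand":0,"linear":[0.5,0,0],"dr":[0,0,0]},{"hand":0,"linear":[0.5,0,0],"dr":[0,0,0]},{"hand":0,"linear":[0.5,0,0],"dr":[0,0,0]},{"hand":0,"linear":[0.5,0,0],"dr":[0,0,0]}]}}

```text
time_s: 7.02
eef_pos: [0.6061, -0.1966, 0.1213]
tool_rot: [0.0, 0.747, -0.664, -0.0]
contact_force: [-0.2, 0.1, 0.0]
width: -0.0
grasp_force: 0.1
```

{"op": "drive_tool", "data": {"motion": [{"hand":0,"linear":[0.5,0,0],"dr":[0,0,0]},{"hand":0,"linear":[0.5,0,0],"dr":[0,0,0]},{"hand":0,"linear":[0.5,0,0],"dr":[0,0,0]},{"hand":0,"linear":[0.5,0,0],"dr":[0,0,0]},{"hand":0,"linear":[0.5,0,0],"dr":[0,0,0]},{"hand":0,"linear":[0.5,0,0],"dr":[0,0,0]},{"hand":0,"linear":[0,0,0],"dr":[0,0,0]},{"hand":0,"linear":[0,0,0],"dr":[0,0,0]}]}}

```text
time_s: 8.02
eef_pos: [0.6148, -0.2701, 0.1213]
tool_rot: [0.0, 0.747, -0.664, -0.0]
contact_force: [0.8, -0.3, 0.4]
width: 0.005
grasp_force: 0.0
```

```bash
python3 - <<'E'
from h import *
im,d,c=snap('scene','s2'); cv2.imwrite('pics/s2c.png',cv2.cvtColor(cv2.resize(im[150:320,120:340],None,fx=3,fy=3),cv2.COLOR_RGB2BGR))
E
```

```text
(no output)
```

View pics/s2c.png

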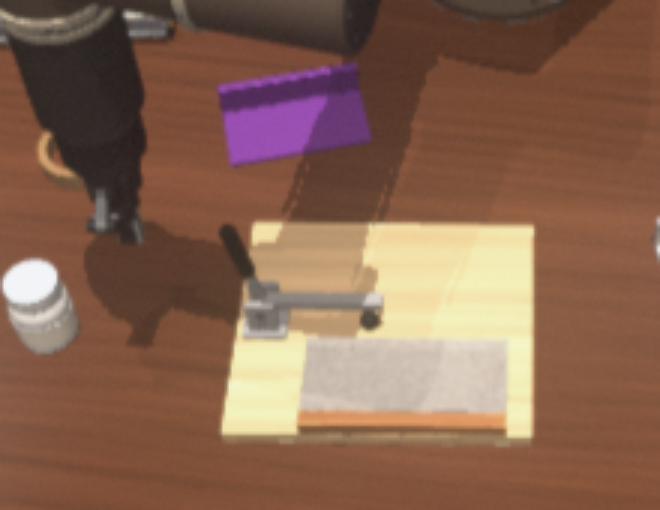

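The crop shows the clamp still shut, with its handle tip at crop (230,232). The gripper is already past it, at (130,235), so I need to check where the handle is.

```bash
python3 - <<'E'
from h import *
a=np.radians(6.7);R=np.array([[np.cos(a),np.sin(a)],[-np.sin(a),np.cos(a)]]);ctr=np.array([.588,-.0425])
im,d,c=load('s2'); W=cloud(c,d)
sub=np.zeros(d.shape,bool); sub[222:246,190:206]=1
m=sub&(im.max(2)<70); Q=W[m]; J=np.c_[(Q[:,:2]-ctr)@R.T,Q[:,2]-.018]; v=np.argwhere(m)
print(np.c_[v,J.round(3)][::4])
snap('top','t2'); im,d,c=load('t2'); W=cloud(c,d)
sub=np.zeros(d.shape,bool); sub[170:190,335:360]=1
m=sub&(im.max(2)<70); Q=W[m]; J=np.c_[(Q[:,:2]-ctr)@R.T,Q[:,2]-.018]; print(np.c_[np.argwhere(m),J.round(3)][::3])
E
```

```text
[[ 2.25e+02  1.95e+02 -3.00e-03 -1.37e-01  1.51e-01]
 [ 2.26e+02  1.97e+02 -1.00e-03 -1.31e-01  1.49e-01]
 [ 2.27e+02  1.97e+02  4.00e-03 -1.30e-01  1.51e-01]
 [ 2.28e+02  1.97e+02  5.00e-03 -1.30e-01  1.48e-01]
 [ 2.29e+02  1.96e+02  6.00e-03 -1.34e-01  1.44e-01]
 [ 2.30e+02  1.96e+02  7.00e-03 -1.34e-01  1.41e-01]
 [ 2.31e+02  1.95e+02  4.00e-03 -1.38e-01  1.33e-01]
 [ 2.31e+02  1.99e+02  4.00e-03 -1.27e-01  1.33e-01]
 [ 2.32e+02  1.97e+02  1.00e-02 -1.31e-01  1.36e-01]
 [ 2.33e+02  1.96e+02  9.00e-03 -1.35e-01  1.30e-01]
 [ 2.33e+02  2.00e+02  5.00e-03 -1.25e-01  1.25e-01]
 [ 2.34e+02  1.99e+02  7.00e-03 -1.28e-01  1.22e-01]
 [ 2.35e+02  1.98e+02  9.00e-03 -1.31e-01  1.21e-01]
 [ 2.36e+02  1.97e+02  7.00e-03 -1.35e-01  1.13e-01]
 [ 2.36e+02  2.01e+02  4.00e-03 -1.24e-01  1.10e-01]
 [ 2.37e+02  2.00e+02  8.00e-03 -1.27e-01  1.10e-01]
 [ 2.38e+02  2.00e+02  1.30e-02 -1.26e-01  1.12e-01]
 [ 2.39e+02  1.99e+02  6.00e-03 -1.32e-01  9.80e-02]
 [ 2.39e+02  2.03e+02  6.00e-03 -1.20e-01  9.80e-02]
 [ 2.40e+02  2.03e+02  5.00e-03 -1.21e-01  9.20e-02]
 [ 2.41e+02  2.03e+02  6.00e-03 -1.21e-0
[... 586 characters left out ...]
 6.27e-01]
 [ 1.79e+02  3.54e+02 -9.90e-02 -6.10e-02  5.94e-01]
 [ 1.80e+02  3.53e+02 -9.80e-02 -6.10e-02  5.80e-01]
 [ 1.81e+02  3.52e+02 -9.80e-02 -6.10e-02  5.66e-01]
 [ 1.82e+02  3.51e+02 -1.12e-01 -4.60e-02  6.36e-01]
 [ 1.82e+02  3.54e+02 -1.07e-01 -5.90e-02  6.01e-01]
 [ 1.83e+02  3.53e+02 -1.06e-01 -5.90e-02  5.87e-01]
 [ 1.84e+02  3.52e+02 -1.06e-01 -5.80e-02  5.75e-01]
 [ 1.85e+02  3.52e+02 -1.08e-01 -5.80e-02  5.74e-01]
 [ 1.86e+02  3.52e+02 -1.10e-01 -5.80e-02  5.76e-01]
 [ 1.87e+02  3.52e+02 -1.13e-01 -5.70e-02  5.79e-01]
 [ 1.87e+02  3.55e+02 -1.21e-01 -5.50e-02  6.23e-01]
 [ 1.88e+02  3.54e+02 -1.22e-01 -5.40e-02  6.15e-01]
 [ 1.89e+02  3.53e+02 -1.21e-01 -5.50e-02  5.97e-01]]
```

The handle is where I predicted, so the fingers passed over its tip and it fell back. I'll push again, this time lowering the tool as it goes.

{"op": "drive_tool", "data": {"motion": [{"hand":0,"linear":[0,0,-1],"dr":[0,0,0]},{"hand":0,"linear":[0,0,-1],"dr":[0,0,0]},{"hand":0,"linear":[0,0,-1],"dr":[0,0,0]},{"hand":0,"linear":[-1,0,-0.15],"dr":[0,0,0]},{"hand":0,"linear":[-1,0,0],"dr":[0,0,0]},{"hand":0,"linear":[-1,0,0],"dr":[0,0,0]},{"hand":0,"linear":[-1,0,0],"dr":[0,0,0]},{"hand":0,"linear":[-1,0,0],"dr":[0,0,0]}]}}

```text
time_s: 9.12
eef_pos: [0.6, -0.1448, 0.2003]
tool_rot: [-0.0, 0.748, -0.664, 0.0]
contact_force: [0.4, -0.4, 1.1]
width: -0.0
grasp_force: 0.0
```

{"op": "drive_tool", "data": {"motion": [{"hand":0,"linear":[-1,0,0],"dr":[0,0,0]},{"hand":0,"linear":[0,0,0.5],"dr":[0,0,0]},{"hand":0,"linear":[0,0,1],"dr":[0,0,0]},{"hand":0,"linear":[0,0,1],"dr":[0,0,0]},{"hand":0,"linear":[0,0,0.65],"dr":[0,0,0]},{"hand":0,"linear":[0.5,0,0.1],"dr":[0,0,0]},{"hand":0,"linear":[0.5,0,0.1],"dr":[0,0,0]},{"hand":0,"linear":[0.5,0,0.1],"dr":[0,0,0]}]}}

```text
time_s: 10.12
eef_pos: [0.6023, -0.1597, 0.1146]
tool_rot: [-0.0, 0.747, -0.664, 0.001]
contact_force: [-0.2, 0.0, 1.2]
width: 0.003
grasp_force: 0.2
```

{"op": "drive_tool", "data": {"motion": [{"hand":0,"linear":[0.5,0,0.1],"dr":[0,0,0]},{"hand":0,"linear":[0.5,0,0.1],"dr":[0,0,0]},{"hand":0,"linear":[0.5,0,0.1],"dr":[0,0,0]},{"hand":0,"linear":[0.5,0,0.1],"dr":[0,0,0]},{"hand":0,"linear":[0.5,0,0.2],"dr":[0,0,0]},{"hand":0,"linear":[0.5,0,0.2],"dr":[0,0,0]}]}}

```text
time_s: 10.88
eef_pos: [0.6105, -0.2338, 0.0934]
tool_rot: [0.0, 0.747, -0.664, -0.0]
contact_force: [0.2, -0.1, -0.4]
width: -0.001
grasp_force: 0.0
```

{"op": "drive_tool", "data": {"motion": [{"hand":0,"linear":[0.5,0,0.2],"dr":[0,0,0]},{"hand":0,"linear":[0.5,0,0.2],"dr":[0,0,0]},{"hand":0,"linear":[0,0,0],"dr":[0,0,0]}]}}

```text
time_s: 11.25
eef_pos: [0.613, -0.2586, 0.083]
tool_rot: [0.0, 0.747, -0.665, -0.0]
contact_force: [-0.3, -0.8, 1.0]
width: 0.0
grasp_force: 0.0
```

```bash
python3 - <<'E'
from h import *
im,d,c=snap('scene','s3'); cv2.imwrite('pics/s3c.png',cv2.cvtColor(cv2.resize(im[150:320,120:340],None,fx=3,fy=3),cv2.COLOR_RGB2BGR))
E
```

```text
(no output)
```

View pics/s3c.png

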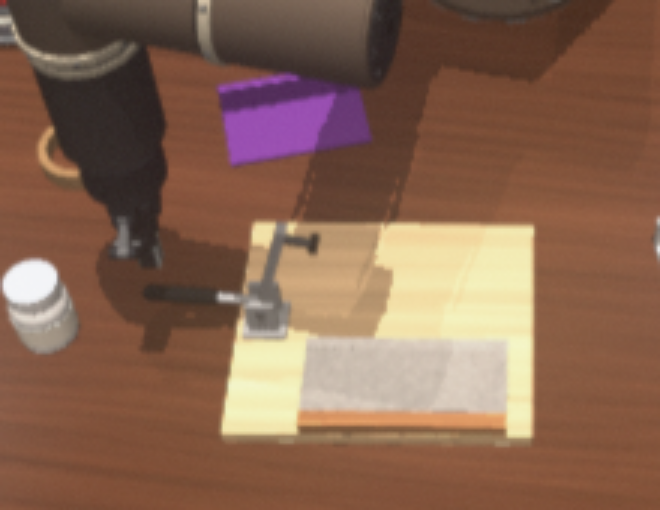

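The clamp is open: its arm is upright at crop (280,250) and its handle is level at (190,295). Next is the rail.

{"op": "drive_tool", "data": {"motion": [{"hand":0,"linear":[0,1,-1],"dr":[0,0,0]},{"hand":0,"linear":[0,1,-1],"dr":[0,0,0]},{"hand":0,"linear":[0,1,-1],"dr":[0,0,0]},{"hand":0,"linear":[0,1,-1],"dr":[0,0,0]},{"hand":0,"linear":[-1,1,-0.7],"dr":[0,0,0]},{"hand":0,"linear":[-1,0.3,0],"dr":[0,0,0]},{"hand":0,"linear":[-1,0,0],"dr":[0,0,0]},{"hand":0,"linear":[-1,0,0],"dr":[0,0,0]}]}}

```text
time_s: 12.3
eef_pos: [0.4699, -0.1729, 0.202]
tool_rot: [-0.001, 0.747, -0.664, 0.0]
contact_force: [0.4, -0.6, -0.4]
width: 0.003
grasp_force: 0.0
```

{"op": "drive_tool", "data": {"motion": [{"hand":0,"linear":[-1,0,0],"dr":[0,0,0]},{"hand":0,"linear":[-1,0,0],"dr":[0,0,0]},{"hand":0,"linear":[-1,0,0],"dr":[0,0,0]},{"hand":0,"linear":[-1,0,0],"dr":[0,0,0]},{"hand":0,"linear":[-1,0,0],"dr":[0,0,0]},{"hand":0,"linear":[-1,0,0],"dr":[0,0,0]},{"hand":0,"linear":[-1,0,0],"dr":[0,0,0]},{"hand":0,"linear":[-1,0,0],"dr":[0,0,0]}]}}

```text
time_s: 13.3
eef_pos: [0.4464, 0.0258, 0.2018]
tool_rot: [-0.001, 0.748, -0.664, 0.0]
contact_force: [0.7, 0.0, -1.5]
width: 0.002
grasp_force: 0.0
```

{"op": "drive_tool", "data": {"motion": [{"hand":0,"linear":[-1,0,0],"dr":[0,0,0]},{"hand":0,"linear":[-1,0,0],"dr":[0,0,0]},{"hand":0,"linear":[-1,0,0],"dr":[0,0,0]},{"hand":0,"linear":[-1,0,0],"dr":[0,0,0]},{"hand":0,"linear":[-1,0,0],"dr":[0,0,0]},{"hand":0,"linear":[-1,0,0],"dr":[0,0,0]},{"hand":0,"linear":[0,0,0],"dr":[0,0,-1]},{"hand":0,"linear":[0,0,0],"dr":[0,0,-0.15]}]}}

```text
time_s: 14.3
eef_pos: [0.4288, 0.1741, 0.2016]
tool_rot: [-0.0, 0.811, -0.586, 0.0]
contact_force: [0.4, -0.4, 0.2]
width: 0.001
grasp_force: 0.0
```

```bash
python3 - <<'E'
from h import *
s=arm.observe(); print(s['eef_pos'],s['contact_force'],s['joint_positions'].round(2))
snap('wrist','w2')
E
```

```text
[0.42877405 0.17409383 0.20164065] [ 0.35290816 -0.42495375  0.22245898] [ 0.81 -0.   -0.43 -0.   -1.14 -0.49]
```

View pics/w2.png

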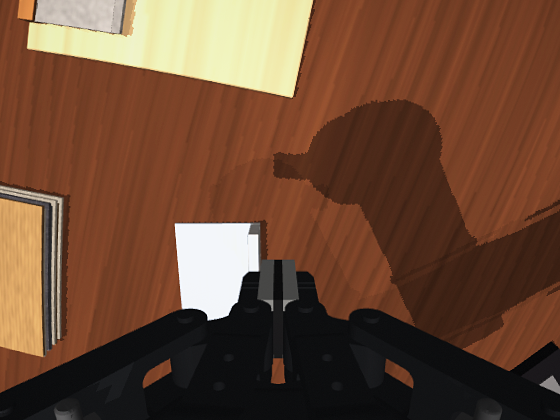

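The wrist view shows the rail's right end, with its front right corner at (175,223) and the rib end at (248–260,222).

```bash
python3 - <<'E'
from h import *
im,d,c=load('w2'); W=cloud(c,d)
P=plane(c,[[175.5,223],[248,223],[181,300]],.004); print(P.round(4))
e=P[0]-P[1]; print('yaw end',np.degrees(np.arctan2(e[1],e[0])))
m=np.zeros(d.shape,bool); m[200:330,150:300]=1
g=m&(im.min(2)>150)&(W[...,2]<.1); Q=W[g]
lf=g&(W[...,2]<.012)
# front edge: leftmost leaf pixel per row
rows=[r for r in range(228,300) if lf[r].any()]; E=plane(c,[[lf[r].argmax()-.5,r] for r in rows],.004)
k=np.polyfit(E[:,1],E[:,0],1); yaw=-np.arctan(k[0]); print('yaw front',np.degrees(yaw))
yaw=np.radians(18.2)
for nm,f in [('front corner',P[0,:2])]:
    x=np.array([np.cos(yaw),np.sin(yaw)]);y=np.array([-x[1],x[0]]); print('origin', f-.085*x+.08*y)
rb=Q[Q[:,2]>.034]; print(len(rb),rb[:,2].max()); q=rb[:,:2]@np.c_[x,y]; print('rib x range',np.percentile(q[:,0],[2,98]),'y min',q[:,1].min(), 'pred x', (P[0,:2]@x)-.085,'ymin pred',P[0,:2]@y)
E
```

```text
[[0.5178 0.2489 0.004 ]
 [0.4452 0.2248 0.004 ]
 [0.4905 0.3349 0.004 ]]
yaw end 18.325688316082815
yaw front 18.56603977113224
origin [0.41206076 0.29831933]
391 0.042091866597764205
rib x range [0.48130815 0.49099601] y min 0.07474652949809332 pred x 0.48462175032459115 ymin pred 0.07469405899869633
```

{"op": "drive_tool", "data": {"motion": [{"hand":1,"linear":[-1,-0.5,0],"dr":[0,0,0]},{"hand":1,"linear":[-1,-0.49,0],"dr":[0,0,0]},{"hand":1,"linear":[-1,0,0],"dr":[0,0,0]},{"hand":1,"linear":[-1,0,0],"dr":[0,0,0]},{"hand":1,"linear":[-0.94,0,0],"dr":[0,0,0]},{"hand":1,"linear":[0,0,1],"dr":[0,0,0]},{"hand":1,"linear":[0,0,1],"dr":[0,0,0]},{"hand":1,"linear":[0,0,1],"dr":[0,0,0]}]}}

```text
time_s: 15.35
eef_pos: [0.4139, 0.3001, 0.1254]
tool_rot: [-0.0, 0.81, -0.586, 0.0]
contact_force: [0.3, 0.6, -0.7]
width: 1.001
grasp_force: 0.0
```

{"op": "drive_tool", "data": {"motion": [{"hand":1,"linear":[0,0,1],"dr":[0,0,0]},{"hand":1,"linear":[0,0,1],"dr":[0,0,0]},{"hand":1,"linear":[0,0,1],"dr":[0,0,0]},{"hand":1,"linear":[0,0,1],"dr":[0,0,0]},{"hand":1,"linear":[0,0,0.34],"dr":[0,0,0]},{"hand":1,"linear":[0,0,0],"dr":[0,0,0]}]}}

```text
time_s: 16.1
eef_pos: [0.4139, 0.2991, 0.0175]
tool_rot: [0.001, 0.81, -0.586, 0.0]
contact_force: [-0.7, 0.2, -0.1]
width: 0.999
grasp_force: 0.0
```

{"op": "drive_tool", "data": {"motion": [{"hand":0,"linear":[0,0,0],"dr":[0,0,0]},{"hand":0,"linear":[0,0,0],"dr":[0,0,0]},{"hand":0,"linear":[0,0,0],"dr":[0,0,0]},{"hand":0,"linear":[0,0,0],"dr":[0,0,0]},{"hand":0,"linear":[0,0,0],"dr":[0,0,0]},{"hand":0,"linear":[0,0,0],"dr":[0,0,0]}], "squeeze": 90}}

```text
time_s: 16.85
eef_pos: [0.4139, 0.2986, 0.0179]
tool_rot: [-0.0, 0.81, -0.586, 0.0]
contact_force: [-0.0, 0.7, 0.3]
width: 0.003
grasp_force: 0.0
```

The gripper shut on nothing, so I'm taking another look.

```bash
python3 - <<'E'
from h import *
im,d,c=snap('scene','s4'); cv2.imwrite('pics/s4c.png',cv2.cvtColor(cv2.resize(im[130:310,300:520],None,fx=3,fy=3),cv2.COLOR_RGB2BGR))
snap('wrist','w4')
E
```

```text
(no output)
```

View pics/s4c.png

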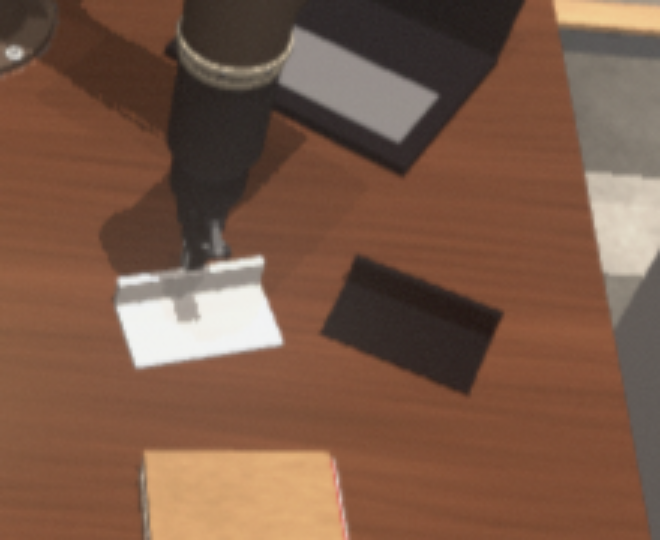

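```bash
python3 - <<'E'
from h import *
s=arm.observe(); print(s['width'],s['grasp_force'],s['eef_pos'])
yaw=np.radians(18.4);x=np.array([np.cos(yaw),np.sin(yaw)]);y=np.array([-x[1],x[0]]); t=s['eef_pos'][:2]
for n in ['scene0','s4','w4','w2']:
    im,d,c=load(n); W=cloud(c,d)
    g=(im.min(2)>90)&(np.ptp(im.astype(int),axis=2)<40)&(np.linalg.norm(W[...,:2]-[.45,.31],axis=2)<.13)
    Q=W[g]; q=np.c_[(Q[:,:2]-t)@np.c_[x,y],Q[:,2]]
    for lo,hi in [(.033,.05),(.015,.033),(.0,.01)]:
        r=q[(q[:,2]>lo)&(q[:,2]<hi)]
        if len(r)>8: print(n,lo,len(r),np.percentile(r[:,0],[3,50,97]).round(4),np.percentile(r[:,1],[2,98]).round(3))
im=load('w4')[0]; cv2.imwrite('pics/w4.png',cv2.cvtColor(im,cv2.COLOR_RGB2BGR))
E
```

```text
0.0028528168460584835 0.0 [0.41390656 0.29862311 0.01780185]
scene0 0.033 183 [-0.0055  0.0029  0.008 ] [-0.075  0.079]
scene0 0.015 167 [0.001  0.0051 0.0085] [-0.075  0.08 ]
scene0 0.0 1024 [0.0031 0.0441 0.0846] [-0.075  0.081]
s4 0.033 180 [-0.0047  0.0033  0.0092] [-0.075  0.079]
s4 0.015 155 [0.0015 0.0055 0.0087] [-0.075  0.075]
s4 0.0 1009 [0.0025 0.0448 0.0843] [-0.076  0.08 ]
w4 0.033 4505 [-0.0053 -0.0006  0.004 ] [-0.078  0.056]
w4 0.0 31822 [0.0082 0.0459 0.082 ] [-0.078  0.04 ]
w2 0.033 411 [-0.0054 -0.0007  0.0041] [-0.079 -0.042]
w2 0.015 25 [-0.0055 -0.0036  0.0043] [-0.08  -0.037]
w2 0.0 5920 [0.0107 0.0477 0.0822] [-0.079  0.026]
```

View pics/w4.png

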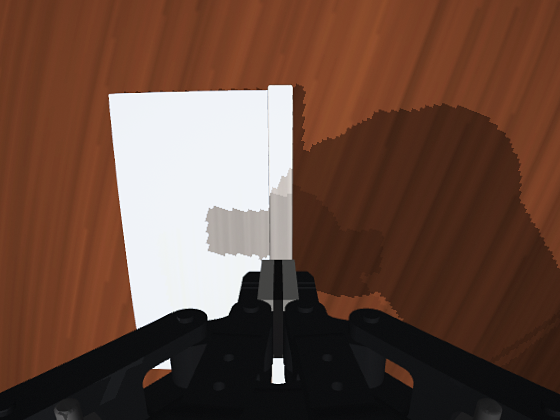

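```bash
python3 - <<'E'
from h import *
t=np.array([.4139,.2986]);yaw=np.radians(18.4);x=np.array([np.cos(yaw),np.sin(yaw)]);y=np.array([-x[1],x[0]])
im,d,c=load('w4'); W=cloud(c,d)
for r in range(252,300,6):
    print(r,[(tuple(((W[r,u,:2]-t)@np.c_[x,y]).round(3)),round(float(W[r,u,2]),3)) for u in (264,270,278,286,292)])
p=[.4139,.2986,.0098]
for nm in ('w4','s4'):
    c=load(nm)[2]
    for p in ([.4139,.2986,.0098],[.4139,.2986,.04],[.4139,.2986,.06]):
        q=np.linalg.inv(c['T'])@np.r_[p,1]; print(nm,p,c['fx']*q[0]/q[2]+c['cx'],c['fy']*q[1]/q[2]+c['cy'],q[2])
E
```

```text
252 [((np.float64(0.008), np.float64(0.004)), 0.004), ((np.float64(0.004), np.float64(-0.01)), 0.039), ((np.float64(0.0), np.float64(-0.01)), 0.04), ((np.float64(-0.003), np.float64(-0.01)), 0.04), ((np.float64(-0.007), np.float64(0.006)), -0.001)]
258 [((np.float64(0.008), np.float64(0.008)), 0.004), ((np.float64(0.004), np.float64(-0.007)), 0.04), ((np.float64(0.0), np.float64(-0.007)), 0.04), ((np.float64(-0.003), np.float64(-0.007)), 0.039), ((np.float64(-0.007), np.float64(0.009)), 0.0)]
264 [((np.float64(0.006), np.float64(-0.011)), 0.057), ((np.float64(0.003), np.float64(-0.011)), 0.057), ((np.float64(0.0), np.float64(-0.012)), 0.058), ((np.float64(-0.003), np.float64(-0.012)), 0.058), ((np.float64(-0.005), np.float64(-0.012)), 0.057)]
270 [((np.float64(0.006), np.float64(-0.012)), 0.064), ((np.float64(0.003), np.float64(-0.011)), 0.063), ((np.float64(0.0), np.float64(-0.012)), 0.063), ((np.float64(-0.003), np.float64(-0.012)), 0.063), ((np.float64(-0.005), np.float64(-0.012)), 0.064)]
276 [((np.float64(0.005), np.float64(-0.012)), 0.069), ((np.float64(0.003), np.float64(-0.01
[... 723 characters left out ...]
4), ((np.float64(0.003), np.float64(-0.012)), 0.083), ((np.float64(0.0), np.float64(-0.012)), 0.083), ((np.float64(-0.002), np.float64(-0.012)), 0.083), ((np.float64(-0.004), np.float64(-0.012)), 0.083)]
w4 [0.4139, 0.2986, 0.0098] 278.6045866107506 248.62327674824596 0.19347676907676267
w4 [0.4139, 0.2986, 0.04] 278.7737474906922 272.7900712212045 0.1643745635206835
w4 [0.4139, 0.2986, 0.06] 278.92312309459487 294.13028605122395 0.14510157970871054
s4 [0.4139, 0.2986, 0.0098] 361.2663587764031 226.2225964374478 1.5920126975066777
s4 [0.4139, 0.2986, 0.04] 362.36955708844425 220.3085956267934 1.5687704250167607
s4 [0.4139, 0.2986, 0.06] 363.1183228285505 216.29462901204633 1.5533781915797296
```

The depth picture shows the shut fingertips at z ≈ 0.054, just above the rib, although the reported TCP puts them at 0.010. That offset of about 44 mm also explains why the first push slipped over the handle. I'll open, go down about 43 mm more and grip.

{"op": "drive_tool", "data": {"motion": [{"hand":1,"linear":[0,0,0],"dr":[0,0,0]},{"hand":1,"linear":[0,0,0],"dr":[0,0,0]},{"hand":1,"linear":[0,0,0],"dr":[0,0,0]},{"hand":1,"linear":[0,0,0],"dr":[0,0,0]},{"hand":1,"linear":[0,0,0.5],"dr":[0,0,0]},{"hand":1,"linear":[0,0,0.5],"dr":[0,0,0]},{"hand":1,"linear":[0,0,0.4],"dr":[0,0,0]},{"hand":1,"linear":[0,0,0.3],"dr":[0,0,0]}]}}

```text
time_s: 17.95
eef_pos: [0.4137, 0.2983, -0.0258]
tool_rot: [0.001, 0.81, -0.586, 0.0]
contact_force: [-0.4, -0.4, -1.2]
width: 0.995
grasp_force: 0.0
```

{"op": "drive_tool", "data": {"motion": [{"hand":0,"linear":[0,0,0],"dr":[0,0,0]},{"hand":0,"linear":[0,0,0],"dr":[0,0,0]},{"hand":0,"linear":[0,0,0],"dr":[0,0,0]},{"hand":0,"linear":[0,0,0],"dr":[0,0,0]},{"hand":0,"linear":[0,0,0],"dr":[0,0,0]},{"hand":0,"linear":[0,0,0],"dr":[0,0,0]}]}}

```text
time_s: 18.7
eef_pos: [0.4141, 0.2989, -0.0241]
tool_rot: [-0.0, 0.81, -0.586, 0.0]
contact_force: [-1.2, 0.4, 5.8]
width: 0.102
grasp_force: 88.5
```

{"op": "drive_tool", "data": {"motion": [{"hand":0,"linear":[0,0,-0.5],"dr":[0,0,0]},{"hand":0,"linear":[0,0,-1],"dr":[0,0,0]},{"hand":0,"linear":[0,0,-1],"dr":[0,0,0]},{"hand":0,"linear":[0,0,0],"dr":[0,0,0.6]},{"hand":0,"linear":[0,0,0],"dr":[0,0,0.57]},{"hand":0,"linear":[0.5,-0.5,0],"dr":[0,0,0]},{"hand":0,"linear":[1,-0.5,0],"dr":[0,0,0]},{"hand":0,"linear":[1,-0.5,0],"dr":[0,0,0]}]}}

```text
time_s: 19.7
eef_pos: [0.459, 0.2397, 0.038]
tool_rot: [0.0, 0.747, -0.665, 0.0]
contact_force: [-0.1, 0.3, -2.5]
width: 0.101
grasp_force: 87.9
```

{"op": "drive_tool", "data": {"motion": [{"hand":0,"linear":[1,-0.2,0],"dr":[0,0,0]},{"hand":0,"linear":[1,0,0],"dr":[0,0,0]},{"hand":0,"linear":[1,0,0],"dr":[0,0,0]},{"hand":0,"linear":[1,0,0],"dr":[0,0,0]},{"hand":0,"linear":[1,0,0],"dr":[0,0,0]},{"hand":0,"linear":[1,0,0],"dr":[0,0,0]},{"hand":0,"linear":[1,0,0],"dr":[0,0,0]},{"hand":0,"linear":[1,0,0],"dr":[0,0,0]}]}}

```text
time_s: 20.7
eef_pos: [0.4862, 0.0412, 0.0381]
tool_rot: [0.0, 0.747, -0.665, -0.0]
contact_force: [0.2, -0.8, -3.0]
width: 0.101
grasp_force: 87.9
```

{"op": "drive_tool", "data": {"motion": [{"hand":0,"linear":[1,0,0],"dr":[0,0,0]},{"hand":0,"linear":[1,0,0],"dr":[0,0,0]},{"hand":0,"linear":[0.8,0,0],"dr":[0,0,0]},{"hand":0,"linear":[0,0,0],"dr":[0,0,0]},{"hand":0,"linear":[0,0,0],"dr":[0,0,0]}]}}

```text
time_s: 21.32
eef_pos: [0.494, -0.0271, 0.0379]
tool_rot: [-0.0, 0.746, -0.666, -0.0]
contact_force: [-0.8, -0.3, -2.5]
width: 0.101
grasp_force: 87.9
```

```bash
python3 - <<'E'
from h import *
s=arm.observe(); print(s['eef_pos'],s['tool_rot'],s['contact_force'],s['joint_positions'].round(2))
snap('wrist','w5'); snap('top','t5')
E
```

```text
[ 0.49400155 -0.02710623  0.03794452] [-8.27711806e-06  7.46264054e-01 -6.65650029e-01 -6.96280690e-06] [-0.81772141 -0.34809415 -2.50346905] [ 0.34  0.24 -0.59 -0.   -0.74 -0.23]
```

View pics/w5.png

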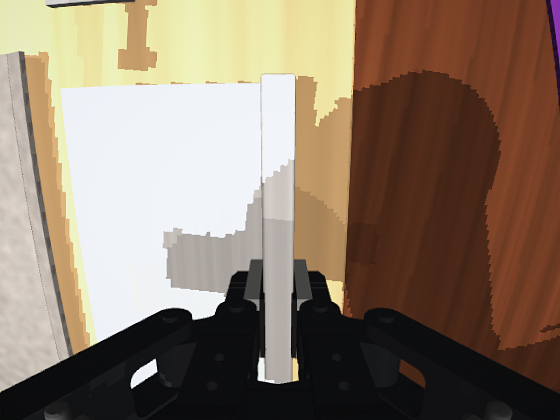

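The wrist view shows the gripped rail, with its front right corner at (62,88) and the rib at (261–295). The lap's lip edge runs from (22,52) to (70,355).

```bash
cat > g.py <<'E'
from h import *
import sys
a=np.radians(6.7);R=np.array([[np.cos(a),np.sin(a)],[-np.sin(a),np.cos(a)]]);ctr=np.array([.588,-.0425])
im,d,c=load(sys.argv[1]); W=cloud(c,d); s=arm.observe()
J=np.concatenate([(W[...,:2]-ctr)@R.T,W[...,2:]-.018],2)
print('TCP jig',((s['eef_pos'][:2]-ctr)@R.T).round(4),s['eef_pos'][2]-.018)
T=J.copy(); t=(s['eef_pos'][:2]-ctr)@R.T
w=(im.min(2)>120)&(np.ptp(im.astype(int),axis=2)<25)&(abs(J[...,0]-t[0]-.04)<.07)
w[:, :]&=True
# leaf pixels: between rib and front, above finger rows
top=float(np.median(J[w&(J[...,0]>t[0]+.03)&(J[...,0]<t[0]+.07)][:,2])); print('leaf z above bed',top)
lf=w&(abs(J[...,2]-top)<.008); lf[300:]=0
Q=J[lf]; A=np.c_[Q[:,:2],np.ones(len(Q))]; k=np.linalg.lstsq(A,Q[:,2],rcond=None)[0]; print('leaf slopes x,y',k.round(4))
rows=[r for r in range(100,300) if lf[r].any()]
E=plane(c,[[lf[r].argmax()-.5,r] for r in rows],top+.018)[:,:2]; E=(E-ctr)@R.T
kk=np.polyfit(E[:,1],E[:,0],1); E=E[abs(np.polyval(kk,E[:,1])-E[:,0])<.003]; kk=np.polyfit(E[:,1],E[:,0],1); print('front edge x=',kk.round(4),'yaw err deg',-np.degrees(np.arctan(kk[0])),'at y',E[:,1].min().round(4),E[:,1].max().round(4))
cols=range(110,240); m=[(u,lf[:,u].argmax()-.5) for u in cols if lf[:,u].any()]
B=(plane(c,m,top+.018)[:,:2]-ctr)@R.T; print('right end y',np.median(B[:,1]))
g=(J[...,2]>.015)&(J[...,2]<.024)&(J[...,0]>.02)&(J[...,0]<.1)
if g.sum()>50:
  ys=J[g][:,1]; xs=J[g][:,0]; print('lip front x',np.percentile(xs,1).round(4)); 
E
python3 g.py w5
```

```text
TCP jig [-0.0915  0.0268] 0.01992281042137992
leaf z above bed 0.04795075217418189
leaf slopes x,y [-0.0014 -0.001   0.0479]
front edge x= [ 0.0023 -0.0062] yaw err deg -0.13096463909327555 at y -0.0489 0.0371
right end y -0.05330532242517069
lip front x 0.0293
```

{"op": "drive_tool", "data": {"motion": [{"hand":0,"linear":[0,0,0.6],"dr":[0,0,0]},{"hand":0,"linear":[0,0,0.6],"dr":[0,0,0]},{"hand":0,"linear":[0,0,0.3],"dr":[0,0,0]},{"hand":0,"linear":[0,0,0.15],"dr":[0,0,0]},{"hand":0,"linear":[0,0,0],"dr":[0,0,0]},{"hand":0,"linear":[0,0,0],"dr":[0,0,0]}]}}

```text
time_s: 22.18
eef_pos: [0.4943, -0.0267, -0.003]
tool_rot: [-0.0, 0.746, -0.666, 0.0]
contact_force: [0.0, 0.0, -2.3]
width: 0.102
grasp_force: 88.0
```

```bash
python3 - <<'E'
from h import *
snap('wrist','w6')
E
python3 g.py w6
```

```text
TCP jig [-0.0912  0.0266] -0.020971415818129297
leaf z above bed 0.0070712293766074415
leaf slopes x,y [-0.0015 -0.0005  0.007 ]
front edge x= [ 0.0029 -0.0057] yaw err deg -0.1681722736902184 at y -0.0486 0.0375
right end y -0.053095710087020034
lip front x 0.0291
```

{"op": "drive_tool", "data": {"motion": [{"hand":0,"linear":[0,-0.3,0.04],"dr":[0,0,0]},{"hand":0,"linear":[0,-0.4,0],"dr":[0,0,0]},{"hand":0,"linear":[0,-0.4,0],"dr":[0,0,0]},{"hand":0,"linear":[0,-0.4,0],"dr":[0,0,0]},{"hand":0,"linear":[0,-0.4,0],"dr":[0,0,0]},{"hand":0,"linear":[0,0,0],"dr":[0,0,0]}]}}

```text
time_s: 22.98
eef_pos: [0.542, -0.0213, -0.0046]
tool_rot: [-0.0, 0.746, -0.666, 0.0]
contact_force: [0.9, 0.4, -2.3]
width: 0.104
grasp_force: 88.0
```

{"op": "drive_tool", "data": {"motion": [{"hand":0,"linear":[0,-0.4,0],"dr":[0,0,0]},{"hand":0,"linear":[0,-0.4,0],"dr":[0,0,0]},{"hand":0,"linear":[0,-0.25,0],"dr":[0,0,0]},{"hand":0,"linear":[0,0,0],"dr":[0,0,0]},{"hand":0,"linear":[0,0,0.06],"dr":[0,0,0]},{"hand":0,"linear":[0,0,0],"dr":[0,0,0]}]}}

```text
time_s: 23.72
eef_pos: [0.5669, -0.0185, -0.006]
tool_rot: [0.0, 0.746, -0.666, -0.0]
contact_force: [0.4, -0.4, -2.5]
width: 0.108
grasp_force: 88.0
```

{"op": "drive_tool", "data": {"motion": [{"hand":0,"linear":[0,0,0.04],"dr":[0,0,0]},{"hand":0,"linear":[0,0,0],"dr":[0,0,0]},{"hand":0,"linear":[0,0,0],"dr":[0,0,0]}]}}

```text
time_s: 24.1
eef_pos: [0.567, -0.0185, -0.0061]
tool_rot: [-0.0, 0.746, -0.666, 0.0]
contact_force: [-3.2, -0.6, 5.4]
width: 0.104
grasp_force: 89.3
```

{"op": "drive_tool", "data": {"motion": [{"hand":0,"linear":[0,0,0.03],"dr":[0,0,0]},{"hand":0,"linear":[0,0,0],"dr":[0,0,0]},{"hand":0,"linear":[0,0,0],"dr":[0,0,0]}]}}

```text
time_s: 24.48
eef_pos: [0.567, -0.0185, -0.0061]
tool_rot: [-0.0, 0.746, -0.666, 0.0]
contact_force: [-6.4, 1.7, 13.4]
width: 0.103
grasp_force: 90.4
```

```bash
python3 - <<'E'
from h import *
a=np.radians(6.7);R=np.array([[np.cos(a),np.sin(a)],[-np.sin(a),np.cos(a)]]);ctr=np.array([.588,-.0425])
im,d,c=snap('wrist','w7'); snap('scene','s7'); s=arm.observe()
t=(s['eef_pos'][:2]-ctr)@R.T; print('front edge x (jig)',t[0]+.0853,'y',t[1],'force',s['contact_force'],s['grasp_force'],s['time_s'])
for n in ('w7','s7'):
    im,d,c=load(n); W=cloud(c,d); J=np.concatenate([(W[...,:2]-ctr)@R.T,W[...,2:]-.018],2)
    g=(J[...,0]>.045)&(J[...,0]<.115)&(J[...,1]>-.06)&(J[...,1]<.12)&(J[...,2]<.03)&(J[...,2]>.005); Q=J[g]
    if len(Q)>50: print(n,'lap slope x,y,z0',len(Q),np.linalg.lstsq(np.c_[Q[:,:2],np.ones(len(Q))],Q[:,2],rcond=None)[0].round(4))
    g=(J[...,0]>t[0]+.008)&(J[...,0]<.028)&(J[...,1]>t[1]-.078)&(J[...,1]<t[1]+.075)&(im.min(2)>110)&(J[...,2]<.012); Q=J[g]
    if len(Q)>50: print(n,'leaf',len(Q),np.linalg.lstsq(np.c_[Q[:,:2],np.ones(len(Q))],Q[:,2],rcond=None)[0].round(4))
im=load('s7')[0]; cv2.imwrite('pics/s7c.png',cv2.cvtColor(cv2.resize(im[150:320,120:340],None,fx=3,fy=3),cv2.COLOR_RGB2BGR))
E
```

```text
front edge x (jig) 0.06725862885918849 y 0.026289067313207806 force [-6.90142689  1.65494263 12.18024371] 90.44119834899902 24.575
w7 lap slope x,y,z0 33853 [-0.0002 -0.0006  0.0139]
w7 leaf 19371 [-0.0007 -0.0007  0.0039]
s7 lap slope x,y,z0 1212 [0.0048 0.0016 0.0135]
s7 leaf 427 [0.0208 0.001  0.0038]
```

View pics/s7c.png

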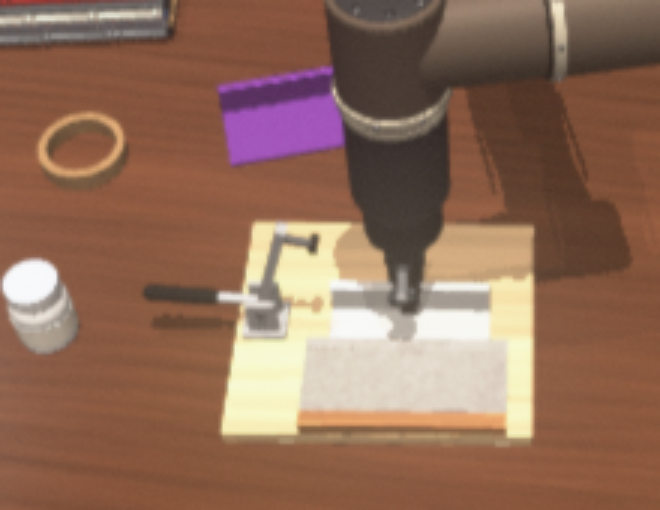

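The front edge is about 37 mm under the lapped board. The board is level, the leaf lies flat on the bed under about 14 N of push, and the clamp is open. I'm handing in.

```bash
python3 -c "
from rig import close_job
print(close_job())"
```

```text
the job is handed in; nothing more can be done
None
```

I handed the job in at about 25 s on the robot's clock: clamp open, rail about 37 mm under the still-level lapped board and pressed flat with about 14 N, gripper still holding it; no score came back.

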